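Pick the T-piece from the offcut bin and clamp it in the gluing jig

TASK

Take the T-shaped wooden piece out of the white bin, leaving the other pieces in the bin, and lay it flat in the gluing jig without dropping it: its shaft between the two low rails, its foot towards the clamp, drawn back until the underside of its crosspiece bears snugly on both rail ends. Then swing the open clamp arm over onto the shaft, press it down firmly until its rubber pad bears hard on the wood, and leave it closed. Do not knock the glue bottle, the jar or the brush about.

Things in the scene. Friction and masses are not known exactly. Their poses are not given: they have to be found in the camera images.
- tee: T-piece of pale wood: shaft 26 x 26 x 134 mm, then a crosspiece 64 mm wide (y), 26 mm along x, 26 mm thick. Origin: middle of the lower edge of the shaft's foot end. x runs from foot to crosspiece, z from underside (0) to top face (26 mm). It leans in the bin, in one of three places 76 mm apart: foot low at the robot's side, rising away from the robot at about 36 degrees over the far rim
- tee_grip (a point): point on the axis of the T-piece's shaft, 90 mm from its foot, 13 mm above its underside, near its centre of mass; axes as tee
- bar: straight bar of the same wood, 26 x 26 x 160 mm, leaning in the bin likewise; origin and axes as for the T-piece. To be left in the bin
- ell: L-shaped piece of the same wood, 160 mm long, shaft like the T-piece's, its crosspiece 45 mm wide and standing out on the +y side only; leaning likewise; origin and axes as for the T-piece. To be left in the bin
- strip: loose wooden strip 20 x 190 x 16 mm lying along y on the bin's floor under the leaning pieces; origin under its centre. To be left in the bin
- wheel: wooden disc, 46 mm diameter, 14 mm thick, lying on the bin's floor; origin under its centre. To be left in the bin
- bin: white open bin fixed to the desk, inside 106 mm (x) by 236 mm (y), walls 6 mm, floor 5 mm thick, 71 mm high outside; origin under its centre, +x away from the robot
- jig: plywood plate fixed to the desk, 270 x 150 x 18 mm (x from -75 to +195 mm), z up; origin on its underside, below jig_home. On it, two wooden rails 8 mm high, 18 mm wide, along x from +20 to +134 mm, 32 mm apart (3 mm slack each side of the shaft), symmetrical about y = 0. The clamp stands at x = -45 to -15 mm, 52 mm high above the plate
- jig_home (a point): point on the plate's top face (18 mm above the desk) where the origin of the T-piece comes to lie when the crosspiece bears on the rail ends; axes as jig; the T-piece then lies along +x with its crosspiece just beyond the rails
- clamp_hinge (a point): centre of the clamp arm's hinge, 30 mm behind jig_home (x = -30 mm) and 46 mm above the plate; the hinge axis runs along the jig's y
- clamp (a joint): angle of the clamp arm (rad): 0 = level along the jig's +x, pad on the T-piece's shaft; 1.57 = upright; starts open, leaning back towards the jig's -x; range -0.12 (nothing under it) to 2.1. Steel bar 14 mm wide, 12 mm thick, reaching 111 mm from the hinge, with a black grip (18 mm wide, 15 mm thick) on its last 26 mm. Stiff (0.15 Nm of friction), stays where it is left
- clamp_pad (a point): centre of the lower face of the clamp arm's rubber pad (18 mm diameter), 70 mm from the hinge along the arm and 20 mm below its centre line
- glue: upright glue bottle, 52 mm diameter, 150 mm tall; origin under its centre
- jar: glass jar, 60 mm diameter, 65 mm tall; origin under its centre
- brush: paint brush 180 mm long lying on the desk
Things that resemble listed ones, but are neither listed nor needed, are in the scene too. What is shaped like the tee but blue, green or orange is not meant.

How it is judged:
By the outcome, as a careful person would: the job done as asked, in the order asked, and still so for the second after the job is handed in, with the robot touching nothing.
It also fails if it takes over 64 s, if anything falls off the work surface, if the arm or the gripper's body presses on something with over 40 N, if the wrist force passes 120 N, or if a joint passes its speed limit or range.

ROBOT

A 6-joint arm with a two-finger parallel gripper is mounted at the origin on the work surface. World frame = base frame: x ahead of the robot, y to its left, z up, the work surface at z = 0. Lengths are in m, angles in degrees, forces in N, time in s.
With the tool pointing down it reaches from about 0.3 to 0.75 m from the base axis. Payload 8.5 kg.
Tool frame: the origin (TCP) lies midway between the tips of the shut fingers; the grasp point (between the pads) lies 19 mm behind it; z points along the fingers, y is the line along which they close (so a half turn about z gives the same grasp; the last joint's range is limited). The gripper opens to 88 mm and grips with 3 to 60 N. Pads are 18 mm wide; open, the fingers measure 123 mm over their backs; the gripper's body (75 mm by 187 mm) begins 45 mm behind the grasp point.
Start: joints at [-77.768, 21.807, 74.336, -0, 83.858, -12.336], TCP at [0.229, -0.5, 0.239] pointing down, gripper open.
Joint ranges: [-178.18, 178.18], [-50.72, 133.34], [12.68, 142.11], [-81.47, 261.47], [9.98, 163.14], [-165.26, 165.26]. Speed limits (degrees/s): [136.94, 136.94, 180, 180, 180, 180].

INTERFACE

Orientations are given as a 3x3 rotation matrix whose columns are the frame's x, y, z axes.
In Python, from cell import get_obs, grab_frame, close_job gives the robot as it stands.
- The arm moves only by the tool carry_out, never from a script. Its argument "series" is a list of rows, each a list of 3 entries, a list of its own where there are three numbers: the shift along the tool's x, y, z in mm, then the turn, a rotation vector about the tool's x, y, z in degrees, then the opening, from 0 (shut) to 1 (fully open). A call has exactly 5 rows; each row shifts and turns the commanded pose from where the row before left it, along the tool's axes as they then stand; what a row does not reach is not made up. A row lasts 1/10 s, in which the tool goes at most 50 mm and 8.59 degrees, less where a joint would pass 70% of its speed; a pose out of reach is approached as far as the arm can. A call with a gripper value outside its range is refused whole. The fingers move at their own pace and stop on an object; the grip force is fixed at half the most. Time passes only in rows, so rows that do not move let the fingers close, or fill a call up. It gives the time, the measured TCP pose, the force, the opening and the grip force at its end, in the units of the state.
- get_obs(): the state, without advancing time (a new reading comes with each control period).
- grab_frame(name): name is "side" or "top" or "wrist"; returns a dict with "color" (384x512x3 uint8, blue, green, red), "range_z" (384x512 float32, m along the optical axis (not along the pixel's ray), 0 where there is no reading), "vfov" (degrees; the focal length in pixels is half the picture's height over the tangent of half this angle, whatever the lens; pixels are square), "cx", "cy" (the principal point, pixels), "k1" (the pictures are not rectified: a ray, as slopes to the right and down, at radius r is drawn at 1 + k1 r^2 times it, then the intrinsics apply), "R" (3x3) and "t" (3): a world point X has camera coordinates R X + t. Camera axes: x right, y down, z forward; pixel columns grow to the right and rows downward; lengths in m; the calibration is good to about 2 mm. A picture is of the moment at which its call begins.
- close_job(): hands the job in; it is judged then, once.
The state is a dict: "time": time; "joint_positions": joint angles; "joint_vel": joint speeds; "joint_efforts": joint torques, N m; "eef_pos": TCP position; "eef_rot": TCP orientation; "wrist_force": force on the tool from outside, world axes, zero at the start; "moment": the same for the moment, N m; "gripper_width": opening from 0.0 (shut) to 1.0 (fully open); "grip_force": force on a finger pad.
Only numpy, scipy, OpenCV 4.12 (cv2) and the standard library are available. Lean on these libraries where they do the work, as an engineer would, in place of code of your own. Each camera call takes 0.05 s, during which the arm holds its last target. There are 200 camera calls.

## Working session

There is one attempt and no reset: what is moved stays moved. The work goes in short steps, Python scripts to look and compute and a tool call to move; the robot and the scene stay as the last step left them, time stands still between calls to the robot, and variables do not carry over. Pictures are saved under pics/ and viewed, at most 13 in all, crops included, and the job is handed in when it is done.

Besides the shell and the picture viewer there is one more tool, called in YAML: its name, and indented under it one key for each argument. carry_out: Moves the arm, as the interface text tells. Its arguments: {"type":"object","properties":{"series":{"type":"array"}},"required":["series"]}

```bash
ls; mkdir -p pics; cat > h.py <<'E'
import numpy as np, cv2
from cell import get_obs, grab_frame, close_job
def K(f):
    h=f["color"].shape[0]; fl=h/2/np.tan(np.radians(f["vfov"])/2)
    return fl
def ray(f,uv):
    uv=np.atleast_2d(np.asarray(uv,float)); fl=K(f)
    d=np.c_[(uv[:,0]-f["cx"])/fl,(uv[:,1]-f["cy"])/fl]; s=d.copy()
    for _ in range(20): s=d/(1+f["k1"]*(s**2).sum(1,keepdims=True))
    return np.c_[s,np.ones(len(s))]
def depth_pts(f,uv):
    uv=np.atleast_2d(uv).astype(int); z=f["range_z"][uv[:,1],uv[:,0]]
    return (ray(f,uv)*z[:,None]-f["t"])@np.asarray(f["R"])
def plane(f,uv,h):
    R=np.asarray(f["R"]); d=ray(f,uv)@R; c=-R.T@np.asarray(f["t"])
    return c+d*((h-c[2])/d[:,2])[:,None]
def proj(f,X):
    p=np.atleast_2d(X)@np.asarray(f["R"]).T+f["t"]; s=p[:,:2]/p[:,2:]
    s=s*(1+f["k1"]*(s**2).sum(1,keepdims=True)); return s*K(f)+[f["cx"],f["cy"]]
def cloud(f):
    h,w=f["range_z"].shape; u,v=np.meshgrid(np.arange(w),np.arange(h))
    P=depth_pts(f,np.c_[u.ravel(),v.ravel()]).reshape(h,w,3); P[f["range_z"]==0]=np.nan
    return P
E
python3 - <<'E'
from h import *
import pickle
o=get_obs();print(o)
for n in("top","side"):
    f=grab_frame(n);pickle.dump(f,open(n+".pkl","wb"));cv2.imwrite(f"pics/{n}0.png",f["color"]);print(n,f["vfov"],f["cx"],f["cy"],f["k1"],-np.array(f["R"]).T@f["t"])
E
```

```text
pics
{'time': 0.0, 'joint_positions': array([-7.77681975e+01,  2.18399437e+01,  7.43842490e+01, -1.06507294e-04,
        8.38585758e+01, -1.23341478e+01]), 'joint_vel': array([-0.0223091 ,  0.08377051, -0.02301195, -0.02806265,  0.01059293,
        0.06737182]), 'joint_efforts': array([ 1.41727844e-03, -4.37923300e+01, -2.24556595e+01,  7.12880236e-02,
        3.52798740e-02, -1.19681381e-04]), 'eef_pos': array([ 0.2286076 , -0.49992765,  0.23815055]), 'eef_rot': array([[ 9.09483299e-01,  4.15740344e-01, -3.07866201e-04],
       [ 4.15740344e-01, -9.09482256e-01,  1.41139734e-03],
       [ 3.06775970e-04, -1.41163471e-03, -9.99998957e-01]]), 'wrist_force': array([0.86810073, 0.66504413, 1.04387731]), 'moment': array([-0.04454954, -0.02303857,  0.03141889]), 'grip_force': 0.0, 'gripper_width': 0.9995641172871751}
top 51.728802438489 252.62375821827374 194.0285064337404 -0.0015666197699102677 [0.32320914 0.08910007 1.05458549]
side 51.96719834732382 254.52734186916686 194.6496922810193 -0.10408158182518504 [-0.05305727  0.79536108  0.73014952]
```

View pics/top0.png

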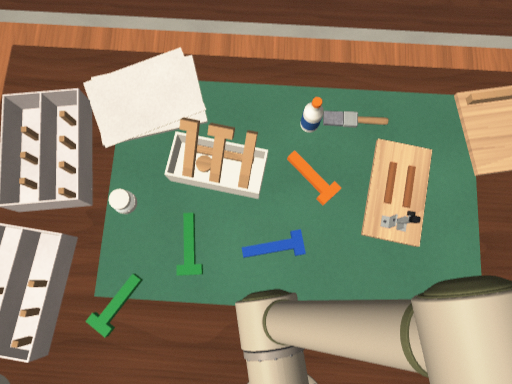

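View pics/side0.png

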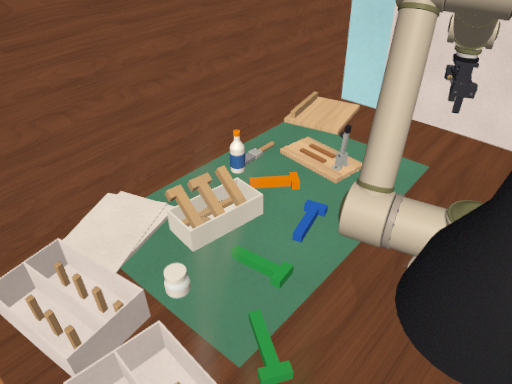

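Top view: bin around (217,163) with three leaning pieces (tops near (190,128), (221,133), (249,138)); jig at (398,193), clamp at (400,220). A closer crop will say which piece is the tee.

```bash
python3 - <<'E'
from h import *
import pickle
f=pickle.load(open("top.pkl","rb"));P=cloud(f)
a=cv2.resize(f["color"][110:200,160:275],None,fx=5,fy=5,interpolation=cv2.INTER_CUBIC)
b=cv2.resize(f["color"][135:250,355:435],None,fx=4,fy=4,interpolation=cv2.INTER_CUBIC)
c=np.zeros((max(a.shape[0],b.shape[0]),a.shape[1]+b.shape[1]-100,3),np.uint8)
c=np.zeros((460,900,3),np.uint8);c[:450,:575]=a;c[:460,576:896]=b
cv2.imwrite("pics/c.png",c[:,:800] if 0 else cv2.resize(c,(800,409)))
np.set_printoptions(precision=3,suppress=True)
for uv in [(190,128),(190,150),(221,133),(217,160),(249,138),(246,170),(398,193),(375,190),(372,235),(400,220),(215,195)]: print(uv,P[uv[1],uv[0]])
hsv=cv2.cvtColor(f["color"],cv2.COLOR_BGR2HSV)
# plate: high points z~18mm in region
print(proj(f,[[0,0,0],[0.2,-.2,0]]))
m=(abs(P[...,2]-.018)<.006)
m[:, :340]=0;m[:,445:]=0;m[:125]=0;m[260:]=0
cs,_=cv2.findContours(m.astype(np.uint8),0,2);k=max(cs,key=cv2.contourArea)
r=cv2.minAreaRect(plane(f,k[:,0],.018)[:,:2].astype(np.float32));print(r,cv2.boxPoints(r))
E
```

```text
(190, 128) [0.681 0.274 0.111]
(190, 150) [0.634 0.275 0.077]
(221, 133) [0.673 0.194 0.11 ]
(217, 160) [0.614 0.204 0.068]
(249, 138) [0.663 0.123 0.112]
(246, 170) [0.593 0.127 0.065]
(398, 193) [ 0.565 -0.279  0.023]
(375, 190) [ 0.571 -0.219  0.02 ]
(372, 235) [ 0.449 -0.211  0.021]
(400, 220) [ 0.482 -0.259  0.09 ]
(215, 195) [ 0.535  0.209 -0.001]
[[282.9   414.771]
 [365.476 333.976]]
((0.5714655518531799, -0.2790127098560333), (0.1518373340368271, 0.2707401514053345), 81.2341079711914) [[ 0.426 -0.333]
 [ 0.694 -0.375]
 [ 0.717 -0.225]
 [ 0.449 -0.183]]
```

View pics/c.png

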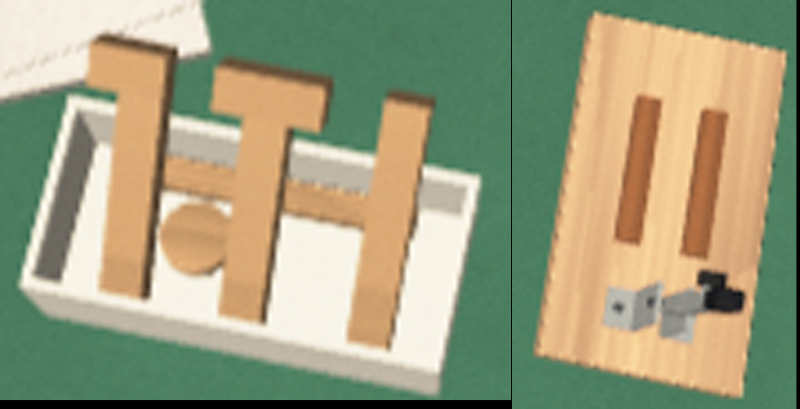

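The middle piece is the tee (crosspiece both sides, crop (270,90)); left is the ell, right the bar. The jig is measured at 152x271 mm, which agrees with the given size. The clamp arm is open, leaning back towards the robot. Next I'll fit the tee and the clamp arm.

```bash
python3 - <<'E'
from h import *
import pickle
np.set_printoptions(precision=4,suppress=True)
f=pickle.load(open("top.pkl","rb"));P=cloud(f)
hsv=cv2.cvtColor(f["color"],cv2.COLOR_BGR2HSV)
wood=cv2.inRange(hsv,(8,60,120),(25,200,255))>0
sel=wood.copy();v,u=np.mgrid[:384,:512]
sel&=(u>200)&(u<238)&(v>118)&(v<185)&(P[...,2]>.028)
# rough plane from shaft column points, then refine
Q=P[sel];A0=Q[abs(Q[:,1]-.2-( .65-Q[:,0])*.1)<.03]
n=None
for _ in range(8):
    c=np.median(A0,0) if n is None else A0.mean(0)
    n=np.linalg.svd(A0-A0.mean(0))[2][2];n*=np.sign(n[2]);c=A0.mean(0)
    A0=Q[abs((Q-c)@n)<.004]
print("n",n,"tilt",np.degrees(np.arccos(n[2])),len(A0),len(Q))
sel2=sel&(abs((P-c)@n)<.005)
k=max(cv2.findContours(sel2.astype(np.uint8),0,2)[0],key=cv2.contourArea)
R=np.array(f["R"]);o=-R.T@f["t"]
d=ray(f,k[:,0])@R; X=o+d*(((c-o)@n)/(d@n))[:,None]
# in-plane coords
x0=np.array([1,0,0])-n*n[0];x0/=np.linalg.norm(x0);y0=np.cross(n,x0)
S=np.c_[(X-c)@x0,(X-c)@y0]
print(S[S[:,0].argmin()],S[S[:,0].argmax()],np.ptp(S,0))
# shaft centreline: contour points filled -> sample per-row midpoints
vv,uu=np.nonzero(cv2.drawContours(np.zeros(sel.shape,np.uint8),[k],-1,1,-1))
d=ray(f,np.c_[uu,vv])@R;F=o+d*(((c-o)@n)/(d@n))[:,None];F=np.c_[(F-c)@x0,(F-c)@y0]
bins=np.arange(F[:,0].min(),F[:,0].max(),.01)
for b in bins:
    g=F[(F[:,0]>=b)&(F[:,0]<b+.01)];print(round(b,3),np.round([g[:,1].min(),g[:,1].max(),np.ptp(g[:,1])],4))
sh=F[F[:,0]<F[:,0].max()-.035];p=np.polyfit(sh[:,0],sh[:,1],1);print("slope",p)
e=x0+p[0]*y0;e/=np.linalg.norm(e)
yv=np.cross(n,e);t=F@np.array([[e@x0],[e@y0]]);print("along ext",t.min(),t.max())
base=c+p[1]*y0
end=base+e*(t.max());
for L in(90,):
    G=base+e*(t.max()-.160+L/1000);print("topface pt",L,G,"axis pt",G-n*.013)
print("x",e,"y",yv,"foot top",base+e*(t.max()-.16),"foot under",base+e*(t.max()-.16)-n*.026,"far",end)
# clamp
m=(P[...,2]>.045)&(u>375)&(u<425)&(v>200)&(v<240)
C=P[m];C=C[np.isfinite(C).all(1)];a=np.radians(-8.8);ex=np.array([np.cos(a),np.sin(a)]);ey=np.array([-ex[1],ex[0]])
J=np.c_[(C[:,:2]-[.512,-.270])@ex,(C[:,:2]-[.512,-.270])@ey,C[:,2]]
print(J[np.argsort(J[:,2])][::6])
E
```

```text
n [-0.5813  0.0911  0.8086] tilt 36.042015575120516 708 749
[-0.0893  0.0091] [0.0641 0.0134] [0.1534 0.0699]
-0.089 [0.0033 0.0278 0.0246]
-0.079 [0.0001 0.0275 0.0274]
-0.069 [-0.0005  0.0241  0.0245]
-0.059 [-0.0037  0.0236  0.0273]
-0.049 [-0.0042  0.0202  0.0243]
-0.039 [-0.0074  0.0197  0.027 ]
-0.029 [-0.0079  0.0163  0.0243]
-0.019 [-0.0109  0.0157  0.0266]
-0.009 [-0.0115  0.0152  0.0267]
0.001 [-0.0146  0.0119  0.0265]
0.011 [-0.015   0.0113  0.0263]
0.021 [-0.0335  0.0081  0.0416]
0.031 [-0.039   0.0176  0.0566]
0.041 [-0.042   0.0226  0.0645]
0.051 [-0.0421  0.0219  0.064 ]
0.061 [-0.0018  0.0213  0.0231]
slope [-0.1844 -0.0001]
along ext -0.0895251926461977 0.061064523933117724
topface pt 90 [0.6295 0.2034 0.0797] axis pt [0.637  0.2022 0.0691]
x [ 0.8002 -0.1163  0.5884] y [ 0.1476  0.989  -0.0053] foot top [0.5575 0.2139 0.0267] foot under [0.5726 0.2115 0.0057] far [0.6855 0.1953 0.1208]
[[-0.0259  0.0115  0.0452]
 [-0.0442  0.0095  0.047 ]
 [-0.0395  0.0109  0.0491]
 [-0.0355 -0.0101  0.0534]
 [-0.0194  0.0109  0.0556]
 [-0.015   0.0125  0.0584]
 [-0.0341 -0.0095  0.
[... 386 characters left out ...]
-0.0383  0.0058  0.1047]
 [-0.037   0.0062  0.1118]
 [-0.0307  0.007   0.1181]
 [-0.0387  0.0058  0.1244]
 [-0.0417 -0.0065  0.1302]
 [-0.0162  0.0078  0.1339]
 [-0.0277  0.0026  0.1368]
 [-0.0219  0.0069  0.1399]
 [-0.0338  0.0056  0.1408]
 [-0.0242  0.0049  0.1417]
 [-0.022   0.0055  0.1424]
 [-0.0199  0.0061  0.1432]
 [-0.0192  0.002   0.1445]
 [-0.0334  0.0074  0.1513]
 [-0.0459 -0.0037  0.1567]
 [-0.0396  0.0079  0.1606]
 [-0.0467 -0.0051  0.1647]
 [-0.0432  0.0081  0.1684]
 [-0.0419  0.0004  0.1713]
 [-0.0458  0.0071  0.1724]
 [-0.0354 -0.0093  0.173 ]
 [-0.0352 -0.0001  0.1735]
 [-0.0438 -0.0033  0.174 ]
 [-0.0457 -0.0056  0.1744]
 [-0.0392  0.0067  0.1749]
 [-0.0446 -0.0005  0.1755]]
```

```bash
cat >> h.py <<'E'
from scipy.spatial.transform import Rotation as Ro
def plan(p,R,N):
    o=get_obs();r0=Ro.from_matrix(o["eef_rot"]);w=(r0.inv()*Ro.from_matrix(R)).as_rotvec()/N
    d=(np.asarray(p)-o["eef_pos"])/N
    print("t",o["time"],"pos",np.round(o["eef_pos"],4),"rotvec/row",np.round(np.degrees(w),2),"tot",round(np.degrees(np.linalg.norm(w)*N),1))
    for i in range(N):
        print(i,np.round(1000*(r0*Ro.from_rotvec(w*(i+.5))).inv().apply(d),1).tolist())
n=np.array([-.5813,.0911,.8086]);e=np.array([.8002,-.1163,.5884]);yv=np.cross(n,e)
RG=Ro.from_matrix(np.c_[e,-yv,-n]).as_matrix()   # grasp orientation
G=np.array([.6382,.2020,.0676])                  # grasp TCP
a=np.radians(-8.8);jx=np.array([np.cos(a),np.sin(a),0]);jy=np.array([-jx[1],jx[0],0]);J0=np.array([.512,-.270,.018])
RJ=np.c_[jx,-jy,[0,0,-1]]
E
python3 - <<'E'
from h import *
plan(G-.12*RG[:,2],RG,20)
E
```

```text
t 0.1 pos [ 0.2286 -0.5     0.2382] rotvec/row [-0.54  1.75  1.59] tot 48.5
0 [29.9, -25.8, 4.1]
1 [29.0, -26.6, 4.7]
2 [28.1, -27.5, 5.3]
3 [27.1, -28.3, 5.9]
4 [26.2, -29.1, 6.4]
5 [25.1, -29.9, 7.0]
6 [24.1, -30.6, 7.4]
7 [23.0, -31.4, 7.8]
8 [21.9, -32.1, 8.2]
9 [20.7, -32.7, 8.6]
10 [19.5, -33.4, 8.9]
11 [18.3, -34.0, 9.1]
12 [17.1, -34.6, 9.4]
13 [15.8, -35.1, 9.5]
14 [14.5, -35.6, 9.7]
15 [13.2, -36.1, 9.8]
16 [11.9, -36.5, 9.8]
17 [10.6, -36.9, 9.8]
18 [9.3, -37.3, 9.8]
19 [8.0, -37.6, 9.7]
```

carry_out:
  series:
    - [[30,-26,4],[-0.54,1.75,1.59],0.65]
    - [[29,-27,5],[-0.54,1.75,1.59],0.65]
    - [[28,-27.5,5],[-0.54,1.75,1.59],0.65]
    - [[27,-28,6],[-0.54,1.75,1.59],0.65]
    - [[26,-29,6],[-0.54,1.75,1.59],0.65]

```text
time: 0.6
eef_pos: [0.3108, -0.3192, 0.2185]
eef_rot: [[0.946, 0.281, 0.16], [0.283, -0.959, 0.01], [0.156, 0.036, -0.987]]
wrist_force: [-0.0, 0.2, -0.4]
gripper_width: 0.651
grip_force: 0.0
```

carry_out:
  series:
    - [[25,-30,7],[-0.54,1.75,1.59],0.65]
    - [[24,-30.5,7],[-0.54,1.75,1.59],0.65]
    - [[23,-31.5,8],[-0.54,1.75,1.59],0.65]
    - [[22,-32,8],[-0.54,1.75,1.59],0.65]
    - [[21,-33,8.5],[-0.54,1.75,1.59],0.65]

```text
time: 1.1
eef_pos: [0.3929, -0.1396, 0.199]
eef_rot: [[0.939, 0.139, 0.314], [0.147, -0.989, -0.003], [0.311, 0.049, -0.949]]
wrist_force: [0.8, -0.1, 0.3]
gripper_width: 0.648
grip_force: 0.0
```

carry_out:
  series:
    - [[19.5,-33.5,9],[-0.54,1.75,1.59],0.65]
    - [[18,-34,9],[-0.54,1.75,1.59],0.65]
    - [[17,-34.5,9.5],[-0.54,1.75,1.59],0.65]
    - [[16,-35,9.5],[-0.54,1.75,1.59],0.65]
    - [[14.5,-35.5,9.5],[-0.54,1.75,1.59],0.65]

```text
time: 1.6
eef_pos: [0.4749, 0.0399, 0.1788]
eef_rot: [[0.889, -0.006, 0.458], [0.012, -0.999, -0.038], [0.458, 0.039, -0.888]]
wrist_force: [0.3, -0.6, -0.1]
gripper_width: 0.651
grip_force: 0.0
```

```bash
python3 - <<'E'
from h import *
plan(G-.12*RG[:,2],RG,7)
E
```

```text
t 1.6 pos [0.4749 0.0399 0.1788] rotvec/row [-0.38  1.22  1.14] tot 12.0
0 [10.9, -25.0, 7.0]
1 [10.3, -25.3, 7.1]
2 [9.6, -25.5, 7.1]
3 [9.0, -25.7, 7.2]
4 [8.3, -25.9, 7.2]
5 [7.6, -26.2, 7.2]
6 [7.0, -26.3, 7.2]
```

carry_out:
  series:
    - [[11,-25,7],[-0.38,1.22,1.14],0.65]
    - [[10,-25,7],[-0.38,1.22,1.14],0.65]
    - [[9.5,-25.5,7],[-0.38,1.22,1.14],0.65]
    - [[9,-25.5,7],[-0.38,1.22,1.14],0.65]
    - [[8.5,-26,7],[-0.38,1.22,1.14],0.65]

```text
time: 2.1
eef_pos: [0.5396, 0.1633, 0.1677]
eef_rot: [[0.83, -0.108, 0.547], [-0.08, -0.994, -0.075], [0.552, 0.018, -0.834]]
wrist_force: [-0.4, -0.6, 0.7]
gripper_width: 0.651
grip_force: 0.0
```

carry_out:
  series:
    - [[7.5,-26,7],[-0.38,1.22,1.14],0.65]
    - [[7,-26.5,7],[-0.38,1.22,1.14],0.65]
    - [[0,0,0],[0,0,0],0.65]
    - [[0,0,0],[0,0,0],0.65]
    - [[0,0,0],[0,0,0],0.65]

```text
time: 2.6
eef_pos: [0.5649, 0.211, 0.1637]
eef_rot: [[0.802, -0.148, 0.579], [-0.116, -0.989, -0.092], [0.586, 0.007, -0.81]]
wrist_force: [-0.3, -0.1, 0.2]
gripper_width: 0.653
grip_force: 0.0
```

```bash
python3 - <<'E'
from h import *
import pickle
f=grab_frame("wrist");cv2.imwrite("pics/w1.png",f["color"])
pickle.dump(f,open("w1.pkl","wb"))
plan(G,RG,6)
gt=G-(.015)*RG[:,2]
print(proj(f,[gt,gt+e*.07,gt-e*.09, G]))
P=cloud(f);u=proj(f,[gt+e*.02]).astype(int)[0];print(u,P[u[1],u[0]],gt+e*.02)
E
```

```text
t 2.65 pos [0.565  0.2108 0.1639] rotvec/row [0.02 0.02 0.  ] tot 0.2
0 [0.5, -0.5, 20.2]
1 [0.5, -0.5, 20.2]
2 [0.5, -0.5, 20.2]
3 [0.5, -0.4, 20.2]
4 [0.5, -0.4, 20.2]
5 [0.5, -0.4, 20.2]
[[249.65923203 189.25970034]
 [249.29945148 106.16817279]
 [250.07461713 277.62305079]
 [249.86181579 184.30916205]]
[249 166] [0.64624607 0.20140925 0.09180603] [0.64548451 0.2010405  0.09149661]
```

View pics/w1.png

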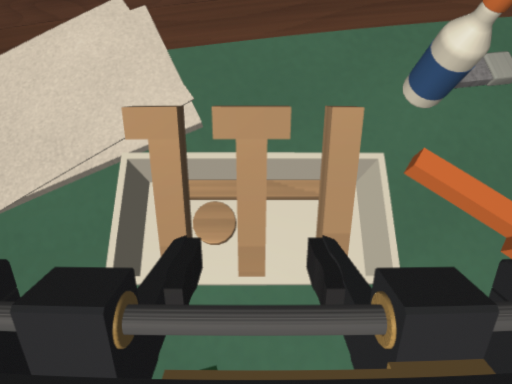

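The tee sits at columns 237–267 and rows 107–277, within 2 px of my prediction. I'll go straight in along the tool axis and close.

carry_out:
  series:
    - [[0.5,0,25],[0,0,0],0.65]
    - [[0.5,0,25],[0,0,0],0.65]
    - [[0.5,-0.5,25],[0,0,0],0.65]
    - [[0.5,-0.5,25],[0,0,0],0.65]
    - [[0.5,0,21],[0,0,0],0.65]

```text
time: 3.15
eef_pos: [0.6381, 0.2001, 0.0665]
eef_rot: [[0.802, -0.149, 0.579], [-0.117, -0.989, -0.093], [0.586, 0.007, -0.81]]
wrist_force: [-0.4, -0.0, 0.3]
gripper_width: 0.647
grip_force: 0.0
```

carry_out:
  series:
    - [[0,0,0],[0,0,0],0.65]
    - [[0,0,0],[0,0,0],0.2]
    - [[0,0,0],[0,0,0],0.1]
    - [[0,0,0],[0,0,0],0.1]
    - [[0,0,0],[0,0,0],0.1]

```text
time: 3.65
eef_pos: [0.6374, 0.2015, 0.0682]
eef_rot: [[0.801, -0.147, 0.58], [-0.116, -0.989, -0.091], [0.588, 0.006, -0.809]]
wrist_force: [-0.7, 0.3, -0.3]
gripper_width: 0.309
grip_force: 0.0
```

```bash
python3 - <<'E'
from h import *
o=get_obs();print(o["eef_pos"],o["gripper_width"],o["grip_force"],o["wrist_force"],"want",G)
E
```

```text
[0.63742321 0.20154727 0.06819793] 0.30876557417926154 0.0 [-0.66381752  0.32606484 -0.31326918] want [0.6382 0.202  0.0676]
```

carry_out:
  series:
    - [[0,0,0],[0,0,0],0.1]
    - [[0,0,0],[0,0,0],0.1]
    - [[0,0,0],[0,0,0],0.1]
    - [[3,0,-4],[0,0,0],0.1]
    - [[3,0,-4],[0,0,0],0.1]

```text
time: 4.15
eef_pos: [0.6376, 0.2014, 0.0773]
eef_rot: [[0.802, -0.148, 0.579], [-0.116, -0.989, -0.092], [0.586, 0.007, -0.81]]
wrist_force: [-0.8, -0.7, -0.4]
gripper_width: 0.294
grip_force: 30.0
```

carry_out:
  series:
    - [[15,0,-20],[0,0,0],0.1]
    - [[18,0,-24],[0,0,0],0.1]
    - [[18,0,-24],[0,0,0],0.1]
    - [[18,0,-24],[0,0,0],0.1]
    - [[12,0,-16],[0,0,0],0.1]

```text
time: 4.65
eef_pos: [0.6403, 0.2021, 0.215]
eef_rot: [[0.8, -0.147, 0.581], [-0.116, -0.989, -0.091], [0.588, 0.005, -0.809]]
wrist_force: [0.2, -0.0, -1.0]
gripper_width: 0.291
grip_force: 30.0
```

```bash
python3 - <<'E'
from h import *
import pickle
o=get_obs();print(o["gripper_width"],o["grip_force"],o["wrist_force"])
f=grab_frame("wrist");cv2.imwrite("pics/w2.png",f["color"]);pickle.dump(f,open("w2.pkl","wb"))
# via-point back from the bottle, partly turned, then above jig: grip 10 mm ahead of home, 80 mm up
T=J0+jx*.095+np.array([0,0,.10]);print(T)
plan(T,RJ,20)
E
```

```text
0.29065755479097816 29.9857297539711 [ 0.22456378 -0.0322432  -0.97491199]
[ 0.6058817  -0.28453365  0.118     ]
t 4.7 pos [0.6413 0.2024 0.2183] rotvec/row [ 0.   -1.82  0.02] tot 36.3
0 [-1.5, 24.3, 5.2]
1 [-1.3, 24.3, 5.3]
2 [-1.1, 24.3, 5.3]
3 [-0.9, 24.3, 5.3]
4 [-0.8, 24.3, 5.3]
5 [-0.6, 24.3, 5.4]
6 [-0.4, 24.3, 5.4]
7 [-0.2, 24.3, 5.4]
8 [-0.0, 24.3, 5.4]
9 [0.1, 24.3, 5.4]
10 [0.3, 24.3, 5.4]
11 [0.5, 24.3, 5.4]
12 [0.7, 24.3, 5.3]
13 [0.8, 24.3, 5.3]
14 [1.0, 24.3, 5.3]
15 [1.2, 24.3, 5.2]
16 [1.4, 24.3, 5.2]
17 [1.5, 24.3, 5.2]
18 [1.7, 24.3, 5.1]
19 [1.9, 24.3, 5.0]
```

View pics/w2.png

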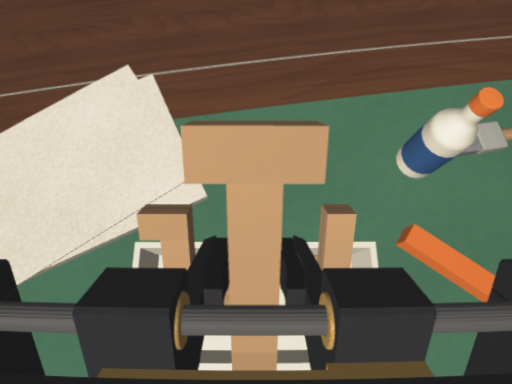

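The tee is held squarely (crosspiece at rows 122–183, columns 183–326) and the other pieces stay in the bin. The route goes over the bottle, high and drawn back.

```bash
python3 - <<'E'
from h import *
import pickle
f=pickle.load(open("w2.pkl","rb"));o=get_obs()
P=cloud(f);Rt=o["eef_rot"];p=o["eef_pos"]
Q=(P-p)@Rt
hsv=cv2.cvtColor(f["color"],cv2.COLOR_BGR2HSV);m=(cv2.inRange(hsv,(8,60,90),(25,220,255))>0)&(abs(Q[...,2]+.015)<.008)&(Q[...,0]<.1)&(np.abs(Q[...,1])<.04)
A=Q[m];far=A[A[:,0]>.048]
print("x ext",np.percentile(A[:,0],[1,99.5]),"z med",np.median(far[:,2]),"y",np.percentile(far[:,1],[1,99]))
s=A[(A[:,0]<.04)];print("tilt slope",np.polyfit(A[:,0],A[:,2],1)[0],"yaw",np.polyfit(s[:,0],s[:,1],1))
t=pickle.load(open("top.pkl","rb"));print("glue",plane(t,[[317,102]],.15))
plan([.54,-.03,.27],RJ,10)
E
```

```text
x ext [-0.06810045  0.06758828] z med -0.011373552837003125 y [-0.02945767  0.0329931 ]
tilt slope 0.006428068675146254 yaw [0.00382679 0.00173084]
glue [[ 0.75229482 -0.03885617  0.15      ]]
t 4.7 pos [0.6413 0.2024 0.2183] rotvec/row [ 0.01 -3.63  0.04] tot 36.3
0 [-2.6, 24.5, -7.9]
1 [-3.0, 24.5, -7.8]
2 [-3.5, 24.5, -7.6]
3 [-4.0, 24.5, -7.3]
4 [-4.4, 24.5, -7.1]
5 [-4.8, 24.5, -6.8]
6 [-5.2, 24.5, -6.5]
7 [-5.6, 24.5, -6.1]
8 [-6.0, 24.5, -5.8]
9 [-6.3, 24.5, -5.4]
```

carry_out:
  series:
    - [[-2.5,20,-8],[0,-3.63,0],0.1]
    - [[-3,25,-8],[0,-3.63,0],0.1]
    - [[-3.5,25,-7.5],[0,-3.63,0],0.1]
    - [[-4,25,-7.5],[0,-3.63,0],0.1]
    - [[-4.5,25,-7],[0,-3.63,0],0.1]

```text
time: 5.2
eef_pos: [0.5883, 0.0876, 0.2378]
eef_rot: [[0.943, -0.147, 0.298], [-0.139, -0.989, -0.05], [0.302, 0.006, -0.953]]
wrist_force: [0.3, -0.5, -0.2]
gripper_width: 0.293
grip_force: 30.0
```

carry_out:
  series:
    - [[-5,25,-7],[0,-3.63,0],0.1]
    - [[-5,25,-6.5],[0,-3.63,0],0.1]
    - [[-5.5,25,-6],[0,-3.63,0],0.1]
    - [[-6,25,-6],[0,-3.63,0],0.1]
    - [[-6,25,-5.5],[0,-3.63,0],0.1]

```text
time: 5.7
eef_pos: [0.5375, -0.0311, 0.2641]
eef_rot: [[0.989, -0.148, -0.011], [-0.148, -0.989, -0.005], [-0.01, 0.006, -1.0]]
wrist_force: [0.7, -0.6, -0.8]
gripper_width: 0.29
grip_force: 30.0
```

```bash
python3 - <<'E'
from h import *
T=J0+jx*.101+np.array([0,0,.08]);print(T)
plan(T,RJ,10)
E
```

```text
[ 0.61181107 -0.28545157  0.098     ]
t 5.7 pos [ 0.5375 -0.0311  0.2641] rotvec/row [0.03 0.06 0.03] tot 0.7
0 [11.3, 24.0, 16.6]
1 [11.3, 24.0, 16.6]
2 [11.3, 24.0, 16.6]
3 [11.3, 24.0, 16.6]
4 [11.3, 24.0, 16.6]
5 [11.2, 24.0, 16.6]
6 [11.2, 24.0, 16.6]
7 [11.2, 24.0, 16.6]
8 [11.2, 24.0, 16.6]
9 [11.2, 24.0, 16.6]
```

carry_out:
  series:
    - [[22,24,10],[0,0.06,0],0.1]
    - [[22,24,10],[0,0.06,0],0.1]
    - [[22,24,10],[0,0.06,0],0.1]
    - [[22,24,10],[0,0.06,0],0.1]
    - [[22,24,10],[0,0.06,0],0.1]

```text
time: 6.2
eef_pos: [0.6294, -0.1666, 0.2134]
eef_rot: [[0.989, -0.148, -0.003], [-0.148, -0.989, -0.006], [-0.002, 0.006, -1.0]]
wrist_force: [0.6, 1.3, -0.2]
gripper_width: 0.29
grip_force: 30.0
```

carry_out:
  series:
    - [[1,24,20],[0,0.06,0],0.1]
    - [[1,24,20],[0,0.06,0],0.1]
    - [[0,24,20],[0,0.06,0],0.1]
    - [[0,24,20],[0,0.06,0],0.1]
    - [[0,24,10],[0,0.06,0],0.1]

```text
time: 6.7
eef_pos: [0.6122, -0.2855, 0.1226]
eef_rot: [[0.989, -0.148, -0.0], [-0.148, -0.989, -0.005], [0.001, 0.005, -1.0]]
wrist_force: [0.5, 0.3, -0.6]
gripper_width: 0.291
grip_force: 30.0
```

carry_out:
  series:
    - [[0,0,0],[0,0,0],0.1]
    - [[0,0,0],[0,0,0],0.1]
    - [[0,0,0],[0,0,0],0.1]
    - [[0,0,0],[0,0,0],0.1]
    - [[0,0,0],[0,0,0],0.1]

```text
time: 7.2
eef_pos: [0.6136, -0.2842, 0.126]
eef_rot: [[0.989, -0.146, 0.004], [-0.146, -0.989, -0.007], [0.005, 0.007, -1.0]]
wrist_force: [-0.1, -0.1, -1.0]
gripper_width: 0.292
grip_force: 30.0
```

```bash
python3 - <<'E'
from h import *
import pickle
plan(J0+jx*.101+np.array([0,0,.08]),RJ,1)
f=grab_frame("wrist");cv2.imwrite("pics/w3.png",f["color"]);pickle.dump(f,open("w3.pkl","wb"))
for x,y in[(20,16),(134,16),(134,34),(134,-16),(134,-34),(195,75),(195,-75)]:
    print(x,y,np.round(proj(f,[J0+jx*x/1000+jy*y/1000+[0,0,.008 if x<190 else 0]]),1))
E
```

```text
t 7.2 pos [ 0.6136 -0.2842  0.126 ] rotvec/row [ 0.39 -0.27  0.38] tot 0.6
0 [-1.6, 1.4, 28.0]
20 16 [[236.2 278. ]]
134 16 [[234.5 159.2]]
134 34 [[212.7 159.1]]
134 -16 [[273.1 159.4]]
134 -34 [[294.8 159.5]]
195 75 [[160.   81.6]]
195 -75 [[347.9  82.9]]
```

View pics/w3.png

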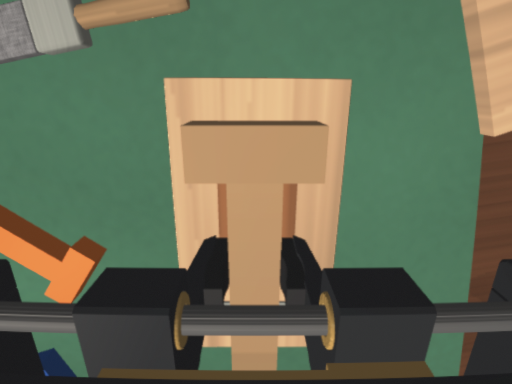

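The crosspiece is at rows 122–183, the plate's far corners at (165,79) and (350,80), and the rails peek out at columns 218 and 296. Next I'll measure the tee against the rails within this one picture.

```bash
python3 - <<'E'
from h import *
import pickle
f=pickle.load(open("w3.pkl","rb"));o=get_obs()
c=f["color"].astype(float);Rt=o["eef_rot"];p=o["eef_pos"]
def loc(uv,h): return ((plane(f,uv,h)-J0)@np.c_[jx,jy])*1000
zt=p[2]+.0145
for v in (195,205,215,225):
    g=cv2.GaussianBlur(f["color"],(3,3),0)[v].astype(float); s=g[:,1] # green channel
    d=np.diff(s)
    seg=lambda a,b:(a+np.argmax(abs(d[a:b]))+.5)
    ed=[seg(205,223),seg(223,233),seg(276,287),seg(288,303)]
    r=loc([[ed[0],v],[ed[3],v]],.026)[:,1];t=loc([[ed[1],v],[ed[2],v]],zt)[:,1]
    print(v,ed,"rails",r,r.mean(),"shaft",t,t.mean())
# plate corners, crosspiece edges
pl=loc([[165,79],[350,80]],.018);print("plate far corners",pl)
cr=loc([[183.5,124],[325.5,124],[183.5,183],[325.5,183]],zt);print("cross top",cr)
print("tcp jig",((p-J0)@np.c_[jx,jy])*1000)
E
```

```text
195 [np.float64(217.5), np.float64(226.5), np.float64(282.5), np.float64(296.5)] rails [ 30.9883122  -36.93535453] -2.9735211632551994 shaft [ 13.26900922 -12.55378961] 0.3576098062758932
205 [np.float64(217.5), np.float64(226.5), np.float64(282.5), np.float64(295.5)] rails [ 31.27507553 -36.52268311] -2.623803790073371 shaft [ 13.37733599 -12.72910527] 0.3241153635894136
215 [np.float64(217.5), np.float64(226.5), np.float64(281.5), np.float64(295.5)] rails [ 31.57141878 -36.9865871 ] -2.7075841570896966 shaft [ 13.48936415 -12.43729024] 0.5260369557385935
225 [np.float64(218.5), np.float64(226.5), np.float64(281.5), np.float64(294.5)] rails [ 30.98929553 -36.57260544] -2.7916549544703226 shaft [ 13.60525613 -12.61792941] 0.4936633649134343
plate far corners [[196.97769838  70.86175515]
 [197.25882082 -76.45719244]]
cross top [[172.78277538  31.07205324]
 [173.13648839 -29.99887346]
 [146.41668169  32.74179275]
 [146.7064097  -32.03741626]]
tcp jig [102.49799613   1.32869307]
```

carry_out:
  series:
    - [[0,0.5,12],[0.2,-0.1,0.1],0.1]
    - [[0,1,15],[0.2,-0.1,0.1],0.1]
    - [[0,1,15],[0,0,0],0.1]
    - [[0,0.5,18],[0,0,0],0.1]
    - [[0,0,8],[0,0,0],0.1]

```text
time: 7.75
eef_pos: [0.6118, -0.2876, 0.0544]
eef_rot: [[0.988, -0.151, -0.003], [-0.151, -0.988, 0.003], [-0.003, -0.002, -1.0]]
wrist_force: [0.4, -0.3, -1.4]
gripper_width: 0.294
grip_force: 30.0
```

carry_out:
  series:
    - [[0,0,0],[0,0,0],0.1]
    - [[0,0,0],[0,0,0],0.1]
    - [[0,0,0],[0,0,0],0.1]
    - [[0,0,0],[0,0,0],0.1]
    - [[0,0,0],[0,0,0],0.1]

```text
time: 8.25
eef_pos: [0.613, -0.2882, 0.058]
eef_rot: [[0.989, -0.151, 0.001], [-0.151, -0.989, -0.0], [0.001, -0.0, -1.0]]
wrist_force: [0.9, 0.7, 1.2]
gripper_width: 0.292
grip_force: 30.0
```

```bash
cat > m.py <<'E'
from h import *
import sys
o=get_obs();f=grab_frame("wrist");cv2.imwrite("pics/%s.png"%sys.argv[1],f["color"]);p=o["eef_pos"]
def loc(uv,h): return ((plane(f,uv,h)-J0)@np.c_[jx,jy])*1000
zt=p[2]+.0145
print("tcp",p,"jig",((p-J0)@np.c_[jx,jy])*1000,o["wrist_force"]);plan(p,RJ,1)
g=cv2.GaussianBlur(f["color"],(3,3),0).astype(float)[...,1]
uv=lambda x,y,h:proj(f,[J0+jx*x+jy*y+np.array([0,0,h-.018])])[0]
for x in(.112,.118,.124,.130):
    e=[]
    for y,h in((.034,.026),(.013,zt),(-.013,zt),(-.034,.026)):
        q=uv(x-.0,y,h);v=int(round(q[1]));a=int(q[0]);w=5
        lo=max(a-w-2,0);k=lo+np.argmax(abs(np.diff(g[v,lo:a+w+6])))+.5
        e.append(loc([[k,v]],h)[0,1])
    print(x,np.round(e,1),"rail mid",round((e[0]+e[3])/2,2),"shaft mid",round((e[1]+e[2])/2,2))
E
python3 m.py w4
```

```text
tcp [ 0.61300335 -0.28815019  0.05803554] jig [102.59109591  -2.48445065] [0.94423799 0.7180701  1.2383349 ]
t 8.3 pos [ 0.613  -0.2881  0.0579] rotvec/row [-0.01 -0.06  0.12] tot 0.1
0 [0.1, 0.0, -0.1]
0.112 [ 31.1   9.3 -16.7 -37.1] rail mid -3.0 shaft mid -3.67
0.118 [ 31.4   9.2 -17.  -36.7] rail mid -2.68 shaft mid -3.9
0.124 [ 31.    9.5 -16.8 -37. ] rail mid -2.99 shaft mid -3.65
0.13 [ 31.3   9.3 -16.6 -36.7] rail mid -2.68 shaft mid -3.64
```

View pics/w4.png

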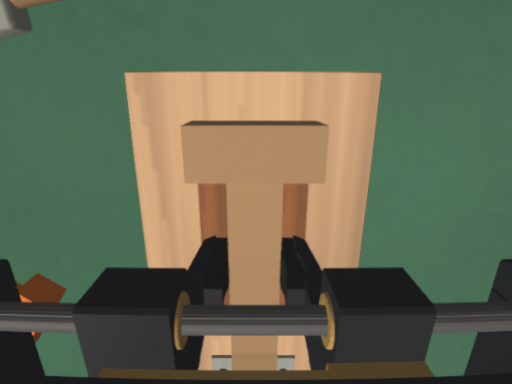

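The shaft is 0.8 mm off the rails' middle and the crosspiece is clear of their ends. Lowering.

carry_out:
  series:
    - [[0,-0.8,5],[0,0,0.1],0.1]
    - [[0,0,6],[0,0,0],0.1]
    - [[0,0,5],[0,0,0],0.1]
    - [[0,0,4],[0,0,0],0.1]
    - [[0,0,2],[0,0,0],0.1]

```text
time: 8.8
eef_pos: [0.6128, -0.2872, 0.0348]
eef_rot: [[0.988, -0.153, -0.0], [-0.153, -0.988, 0.001], [-0.0, -0.001, -1.0]]
wrist_force: [-0.1, -0.9, -1.1]
gripper_width: 0.291
grip_force: 30.0
```

carry_out:
  series:
    - [[0,0,0],[0,0,0],0.1]
    - [[0,0,0],[0,0,0],0.1]
    - [[0,0,0],[0,0,0],0.1]
    - [[0,0,1],[0,0,0],0.1]
    - [[0,0,1],[0,0,0],0.1]

```text
time: 9.3
eef_pos: [0.613, -0.2873, 0.0336]
eef_rot: [[0.988, -0.153, 0.001], [-0.153, -0.988, 0.0], [0.001, -0.0, -1.0]]
wrist_force: [-0.1, 0.6, -0.2]
gripper_width: 0.292
grip_force: 30.0
```

carry_out:
  series:
    - [[0,0,1],[0,0,0],0.1]
    - [[0,0,1],[0,0,0],0.1]
    - [[0,0,0],[0,0,0],0.1]
    - [[0,0,0],[0,0,0],0.1]
    - [[0,0,0],[0,0,0],0.1]

```text
time: 9.8
eef_pos: [0.613, -0.2873, 0.0315]
eef_rot: [[0.988, -0.153, 0.001], [-0.153, -0.988, 0.0], [0.001, -0.0, -1.0]]
wrist_force: [0.1, 0.5, -1.0]
gripper_width: 0.287
grip_force: 30.0
```

carry_out:
  series:
    - [[0,0,0.7],[0,0,0],0.1]
    - [[0,0,0.7],[0,0,0],0.1]
    - [[0,0,0.6],[0,0,0],0.1]
    - [[0,0,0],[0,0,0],0.1]
    - [[0,0,0],[0,0,0],0.1]

```text
time: 10.3
eef_pos: [0.613, -0.2873, 0.0304]
eef_rot: [[0.988, -0.153, 0.001], [-0.153, -0.988, -0.0], [0.001, -0.0, -1.0]]
wrist_force: [-1.9, 1.6, 5.8]
gripper_width: 0.295
grip_force: 30.0
```

It has touched down at 5.8 N. Now drawing back.

carry_out:
  series:
    - [[-1.5,0,0],[0,0,0],0.1]
    - [[-1.5,0,0],[0,0,0],0.1]
    - [[-1.5,0,0],[0,0,0],0.1]
    - [[-1.5,0,0],[0,0,0],0.1]
    - [[0,0,0],[0,0,0],0.1]

```text
time: 10.8
eef_pos: [0.6076, -0.2868, 0.0303]
eef_rot: [[0.988, -0.153, 0.003], [-0.153, -0.988, -0.001], [0.003, 0.001, -1.0]]
wrist_force: [2.3, -0.3, 5.4]
gripper_width: 0.288
grip_force: 30.0
```

carry_out:
  series:
    - [[-1,0,0],[0,0,0],0.1]
    - [[-0.5,0,0],[0,0,0],0.1]
    - [[0,0,0],[0,0,0],0.1]
    - [[0,0,0],[0,0,0],0.1]
    - [[0,0,0],[0,0,0],0.1]

```text
time: 11.3
eef_pos: [0.6062, -0.2866, 0.0304]
eef_rot: [[0.988, -0.153, 0.003], [-0.153, -0.988, -0.001], [0.003, 0.001, -1.0]]
wrist_force: [2.7, -0.3, 6.2]
gripper_width: 0.294
grip_force: 30.0
```

carry_out:
  series:
    - [[-0.7,0,0],[0,0,0],0.1]
    - [[-0.7,0,0],[0,0,0],0.1]
    - [[0,0,0],[0,0,0],0.1]
    - [[0,0,0],[0,0,0],0.1]
    - [[0,0,0],[0,0,0],0.1]

```text
time: 11.8
eef_pos: [0.6049, -0.2864, 0.0303]
eef_rot: [[0.988, -0.153, 0.003], [-0.153, -0.988, -0.001], [0.003, 0.001, -1.0]]
wrist_force: [3.5, -0.5, 5.4]
gripper_width: 0.289
grip_force: 30.0
```

carry_out:
  series:
    - [[-0.7,0,0],[0,0,0],0.1]
    - [[-0.7,0,0],[0,0,0],0.1]
    - [[0,0,0],[0,0,0],0.1]
    - [[0,0,0],[0,0,0],0.1]
    - [[0,0,0],[0,0,0],0.1]

```text
time: 12.3
eef_pos: [0.604, -0.2863, 0.0303]
eef_rot: [[0.988, -0.153, 0.004], [-0.153, -0.988, -0.001], [0.004, 0.001, -1.0]]
wrist_force: [6.4, -1.0, 4.6]
gripper_width: 0.293
grip_force: 30.0
```

carry_out:
  series:
    - [[-1,0,0],[0,0,0],0.1]
    - [[-1,0,0],[0,0,0],0.1]
    - [[0,0,0],[0,0,0],0.1]
    - [[0,0,0],[0,0,0],0.1]
    - [[0,0,0],[0,0,0],0.1]

```text
time: 12.8
eef_pos: [0.6039, -0.2863, 0.0304]
eef_rot: [[0.988, -0.153, 0.009], [-0.153, -0.988, -0.003], [0.009, 0.002, -1.0]]
wrist_force: [15.4, -2.4, -1.0]
gripper_width: 0.292
grip_force: 30.0
```

```bash
python3 - <<'E'
from h import *
o=get_obs();print(o["moment"]);p=o["eef_pos"]
f=grab_frame("wrist");c=cv2.resize(f["color"][60:260,120:390],None,fx=2.9,fy=2.9,interpolation=cv2.INTER_CUBIC);cv2.imwrite("pics/w5.png",c)
for x,y in((.134,.032),(.134,-.032)):print(proj(f,[J0+jx*x+jy*(y-.0028)+np.array([0,0,.008]),J0+jx*x+jy*(y-.0028)+np.array([0,0,.026])]))
E
```

```text
[-0.34073649 -2.30414045  0.08288575]
[[191.4864832  179.15859202]
 [183.88464074 189.30077101]]
[[314.81587696 179.13128148]
 [322.28773344 189.26568795]]
```

View pics/w5.png

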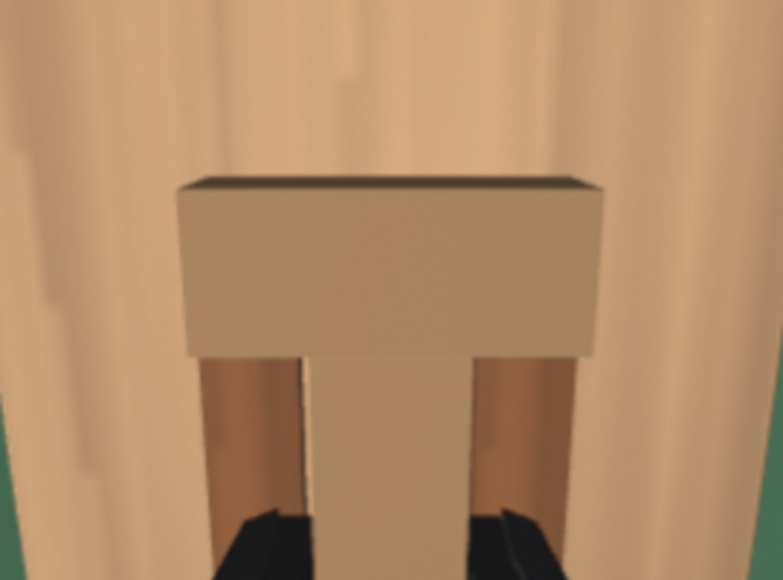

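The tee is seated: shaft between the rails, crosspiece square against both rail ends, 15 N pull with no further motion. I'll release and rise.

carry_out:
  series:
    - [[0.5,0,0],[0,0,0],0.1]
    - [[0,0,0],[0,0,0],0.5]
    - [[0,0,0],[0,0,0],0.5]
    - [[0,0,0],[0,0,0],0.5]
    - [[0,0,0],[0,0,0],0.5]

```text
time: 13.35
eef_pos: [0.6009, -0.2854, 0.0292]
eef_rot: [[0.988, -0.153, -0.0], [-0.153, -0.988, 0.001], [-0.001, -0.001, -1.0]]
wrist_force: [-0.3, 0.7, -0.3]
gripper_width: 0.497
grip_force: 0.0
```

carry_out:
  series:
    - [[0,0,-5],[0,0,0],0.5]
    - [[0,0,-20],[0,0,0],0.5]
    - [[0,0,-40],[0,0,0],0.5]
    - [[0,0,-45],[0,0,0],0.5]
    - [[0,0,-45],[0,0,0],0.5]

```text
time: 13.85
eef_pos: [0.6009, -0.2854, 0.1865]
eef_rot: [[0.988, -0.153, 0.0], [-0.153, -0.988, 0.001], [0.0, -0.001, -1.0]]
wrist_force: [0.2, 0.1, 0.7]
gripper_width: 0.501
grip_force: 0.0
```

carry_out:
  series:
    - [[0,0,-40],[0,0,0],0.0]
    - [[0,0,-20],[0,0,0],0.0]
    - [[0,0,0],[0,0,0],0.0]
    - [[0,0,0],[0,0,0],0.0]
    - [[0,0,0],[0,0,0],0.0]

```text
time: 14.35
eef_pos: [0.6007, -0.2853, 0.2424]
eef_rot: [[0.988, -0.153, -0.002], [-0.153, -0.988, 0.003], [-0.003, -0.002, -1.0]]
wrist_force: [-0.4, 0.0, -0.0]
gripper_width: 0.071
grip_force: 0.0
```

```bash
cat >> h.py <<'E'
J0=J0+.0023*jx-.002*jy
def jig(P): return (np.asarray(P)-J0)@np.c_[jx,jy,[0,0,1]]
E
python3 - <<'E'
from h import *
np.set_printoptions(precision=3,suppress=True)
o=get_obs();print(o["eef_pos"],jig(o["eef_pos"]))
f=grab_frame("wrist");g=grab_frame("side");
c=cv2.resize(g["color"][100:200,260:380],None,fx=4,fy=4,interpolation=cv2.INTER_CUBIC)
im=np.zeros((400,480+533,3),np.uint8);im[:,:480]=c;im[:,480:]=cv2.resize(f["color"],(533,400));cv2.imwrite("pics/w6.png",cv2.resize(im,(800,316)))
for ff,nm in((f,"w"),(g,"s")):
    P=jig(cloud(ff));m=(abs(P[...,1])<.02)&(P[...,0]>-.12)&(P[...,0]<0.02)&(P[...,2]>.06)&(P[...,2]<.17)
    A=P[m]
    for z in np.arange(.06,.17,.015):
        B=A[(A[:,2]>=z)&(A[:,2]<z+.015)]
        if len(B):print(nm,round(z,3),len(B),B.min(0),B.max(0))
    if nm=="w":
        m=(abs(P[...,2]-.026)<.008)&(P[...,0]>.05)&(P[...,0]<.2)&(abs(P[...,1])<.05);A=P[m];print("tee",A.min(0),A.max(0))
E
```

```text
[ 0.601 -0.285  0.242] [0.088 0.    0.224]
w 0.06 99 [-0.027 -0.007  0.06 ] [-0.023  0.006  0.075]
w 0.075 110 [-0.028 -0.007  0.075] [-0.025  0.005  0.09 ]
w 0.09 20 [-0.028 -0.007  0.09 ] [-0.027  0.005  0.094]
w 0.105 100 [-0.032 -0.008  0.109] [-0.015  0.007  0.12 ]
w 0.12 171 [-0.03  -0.007  0.12 ] [-0.016  0.005  0.128]
w 0.15 163 [-0.046 -0.009  0.154] [-0.034  0.008  0.158]
tee [ 0.05  -0.033  0.023] [0.16  0.031 0.029]
s 0.06 2 [-0.029  0.007  0.062] [-0.027  0.009  0.064]
```

View pics/w6.png

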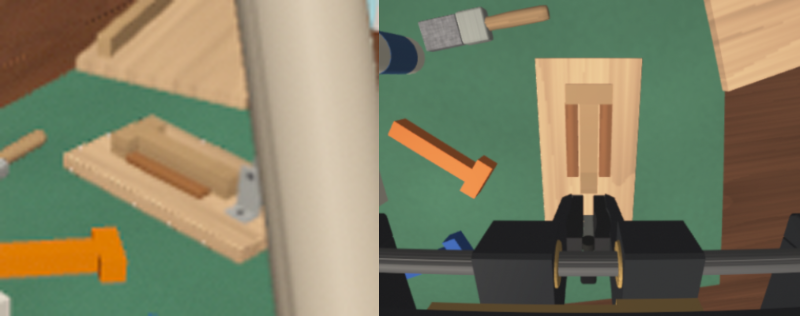

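The tee lies home (camera extent x up to 160 mm, y −33..31 mm), and the clamp arm stands at about 95°. I'll go over it with shut fingers, down behind it, and swing it over.

carry_out:
  series:
    - [[-25,0,0],[0,0,0],0.0]
    - [[-40,0,0],[0,0,0],0.0]
    - [[-45,0,0],[0,0,0],0.0]
    - [[-40,0,0],[0,0,0],0.0]
    - [[-26,0,0],[0,0,0],0.0]

```text
time: 14.95
eef_pos: [0.4249, -0.2578, 0.2438]
eef_rot: [[0.988, -0.153, -0.001], [-0.153, -0.988, 0.001], [-0.001, -0.001, -1.0]]
wrist_force: [-0.1, 0.2, -0.2]
gripper_width: 0.005
grip_force: 0.0
```

carry_out:
  series:
    - [[0,0,0],[0,0,0],0.0]
    - [[0,0,20],[0,0,0],0.0]
    - [[0,0,25],[0,0,0],0.0]
    - [[0,0,25],[0,0,0],0.0]
    - [[0,0,14],[0,0,0],0.0]

```text
time: 15.45
eef_pos: [0.4275, -0.2583, 0.158]
eef_rot: [[0.988, -0.153, -0.002], [-0.153, -0.988, 0.003], [-0.002, -0.002, -1.0]]
wrist_force: [-0.1, -1.2, -0.4]
gripper_width: 0.006
grip_force: 0.0
```

```bash
python3 - <<'E'
from h import *
o=get_obs();print(jig(o["eef_pos"])*1000,o["wrist_force"],o["gripper_width"],o["joint_positions"])
E
```

```text
[-87.64128957   0.65629613 140.01803995] [-0.10450589 -1.15318122 -0.41377381] 0.00577838967575044 [-4.47710968e+01  2.13747678e+01  8.96826848e+01  4.76614400e-02
  6.91172370e+01  5.39865906e+01]
```

carry_out:
  series:
    - [[10,0,0],[0,0,0],0.0]
    - [[10,0,0],[0,0,0],0.0]
    - [[10,0,0],[0,0,0],0.0]
    - [[8,0,0],[0,0,0],0.0]
    - [[8,0,0],[0,0,0],0.0]

```text
time: 15.95
eef_pos: [0.4737, -0.2658, 0.1609]
eef_rot: [[0.988, -0.152, 0.001], [-0.152, -0.988, -0.0], [0.001, 0.0, -1.0]]
wrist_force: [-1.5, 0.2, 1.5]
gripper_width: 0.003
grip_force: 0.8
```

carry_out:
  series:
    - [[8,0,0],[0,0,0],0.0]
    - [[8,0,0],[0,0,0],0.0]
    - [[8,0,1],[0,0,0],0.0]
    - [[8,0,2],[0,0,0],0.0]
    - [[8,0,3],[0,0,0],0.0]

```text
time: 16.45
eef_pos: [0.5129, -0.2718, 0.1542]
eef_rot: [[0.988, -0.153, 0.0], [-0.153, -0.988, 0.001], [0.0, -0.001, -1.0]]
wrist_force: [-1.2, 0.6, 0.2]
gripper_width: 0.008
grip_force: 0.6
```

```bash
python3 - <<'E'
from h import *
np.set_printoptions(precision=3,suppress=True)
o=get_obs();print(jig(o["eef_pos"])*1000,o["wrist_force"])
f=grab_frame("wrist");P=jig(cloud(f));m=(abs(P[...,1])<.012)&(P[...,2]>.06)&(P[...,2]<.17)&(P[...,0]>-.06)&(P[...,0]<.12)
A=P[m]
for x in np.arange(-.06,.12,.02):
    B=A[(A[:,0]>=x)&(A[:,0]<x+.02)]
    if len(B):print(round(x,2),len(B),B.min(0),B.max(0))
E
```

```text
[ -1.088   0.351 136.214] [-1.21   0.582  0.248]
-0.04 16 [-0.027 -0.007  0.063] [-0.026  0.005  0.065]
-0.02 45 [-0.01  -0.002  0.154] [-0.    -0.     0.159]
0.0 2312 [ 0.    -0.012  0.103] [0.02  0.012 0.17 ]
0.02 919 [ 0.02  -0.01   0.102] [0.028 0.008 0.147]
```

carry_out:
  series:
    - [[6,0,4],[0,0,0],0.0]
    - [[6,0,4],[0,0,0],0.0]
    - [[9,0,7],[0,0,0],0.0]
    - [[9,0,7],[0,0,0],0.0]
    - [[9,0,7],[0,0,0],0.0]

```text
time: 17.0
eef_pos: [0.5514, -0.2777, 0.1245]
eef_rot: [[0.988, -0.153, -0.0], [-0.153, -0.988, 0.001], [-0.0, -0.001, -1.0]]
wrist_force: [-0.3, 0.2, 0.1]
gripper_width: 0.007
grip_force: 0.5
```

carry_out:
  series:
    - [[5,0,7],[0,0,0],0.0]
    - [[5,0,7],[0,0,0],0.0]
    - [[5,0,7],[0,0,0],0.0]
    - [[3,0,6],[0,0,0],0.0]
    - [[3,0,6],[0,0,0],0.0]

```text
time: 17.5
eef_pos: [0.5719, -0.281, 0.092]
eef_rot: [[0.988, -0.153, 0.001], [-0.153, -0.988, 0.0], [0.001, -0.0, -1.0]]
wrist_force: [-0.9, 0.1, 1.2]
gripper_width: 0.003
grip_force: 0.4
```

```bash
python3 - <<'E'
from h import *
np.set_printoptions(precision=3,suppress=True)
o=get_obs();print(jig(o["eef_pos"])*1000,o["wrist_force"])
f=grab_frame("wrist");cv2.imwrite("pics/w7.png",f["color"])
E
```

```text
[58.536  0.332 73.998] [-0.935  0.08   1.185]
```

View pics/w7.png

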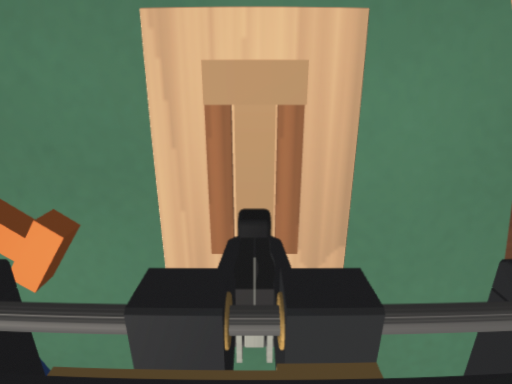

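The arm lies under the fingers, its grip end at (255,222), and the tee is still seated. Pressing down.

carry_out:
  series:
    - [[2,0,5],[0,0,0],0.0]
    - [[2,0,5],[0,0,0],0.0]
    - [[1,0,4],[0,0,0],0.0]
    - [[1,0,3],[0,0,0],0.0]
    - [[0,0,0],[0,0,0],0.0]

```text
time: 18.05
eef_pos: [0.5776, -0.2818, 0.075]
eef_rot: [[0.988, -0.153, 0.0], [-0.153, -0.988, 0.001], [0.0, -0.001, -1.0]]
wrist_force: [-0.6, -0.2, 0.1]
gripper_width: 0.009
grip_force: 0.0
```

carry_out:
  series:
    - [[0,0,1],[0,0,0],0.0]
    - [[0,0,1],[0,0,0],0.0]
    - [[0,0,1],[0,0,0],0.0]
    - [[0,0,0],[0,0,0],0.0]
    - [[0,0,0],[0,0,0],0.0]

```text
time: 18.55
eef_pos: [0.5776, -0.2818, 0.0725]
eef_rot: [[0.988, -0.153, 0.001], [-0.153, -0.988, 0.0], [0.0, -0.0, -1.0]]
wrist_force: [0.2, -0.3, 0.3]
gripper_width: 0.004
grip_force: 0.2
```

carry_out:
  series:
    - [[0,0,1],[0,0,0],0.0]
    - [[0,0,1],[0,0,0],0.0]
    - [[0,0,0],[0,0,0],0.0]
    - [[0,0,0],[0,0,0],0.0]
    - [[0,0,0],[0,0,0],0.0]

```text
time: 19.05
eef_pos: [0.5777, -0.2819, 0.0719]
eef_rot: [[0.988, -0.153, 0.001], [-0.153, -0.988, -0.0], [0.001, 0.0, -1.0]]
wrist_force: [-4.0, 1.7, 9.8]
gripper_width: 0.01
grip_force: 5.0
```

carry_out:
  series:
    - [[0,0,1],[0,0,0],0.0]
    - [[0,0,1],[0,0,0],0.0]
    - [[0,0,0],[0,0,0],0.0]
    - [[0,0,0],[0,0,0],0.0]
    - [[0,0,0],[0,0,0],0.0]

```text
time: 19.55
eef_pos: [0.5777, -0.2819, 0.0718]
eef_rot: [[0.988, -0.152, 0.002], [-0.152, -0.988, -0.001], [0.003, 0.001, -1.0]]
wrist_force: [-7.6, 4.2, 23.3]
gripper_width: 0.009
grip_force: 11.3
```

carry_out:
  series:
    - [[0,0,1],[0,0,0],0.0]
    - [[0,0,1],[0,0,0],0.0]
    - [[0,0,0],[0,0,0],0.0]
    - [[0,0,0],[0,0,0],0.0]
    - [[0,0,0],[0,0,0],0.0]

```text
time: 20.05
eef_pos: [0.5778, -0.2819, 0.0716]
eef_rot: [[0.988, -0.152, 0.003], [-0.152, -0.988, -0.002], [0.004, 0.002, -1.0]]
wrist_force: [-11.8, 7.2, 34.6]
gripper_width: 0.006
grip_force: 17.7
```

carry_out:
  series:
    - [[0,0,0],[0,0,0],0.0]
    - [[0,0,-3],[0,0,0],0.0]
    - [[0,0,-5],[0,0,0],0.0]
    - [[0,0,-20],[0,0,0],0.0]
    - [[0,0,-40],[0,0,0],0.0]

```text
time: 20.55
eef_pos: [0.5764, -0.2811, 0.1322]
eef_rot: [[0.988, -0.153, -0.005], [-0.153, -0.988, 0.004], [-0.006, -0.004, -1.0]]
wrist_force: [0.1, -0.1, 0.4]
gripper_width: 0.001
grip_force: 0.0
```

carry_out:
  series:
    - [[0,0,-40],[0,0,0],0.0]
    - [[0,0,-40],[0,0,0],0.0]
    - [[-20,0,-20],[0,0,0],0.0]
    - [[0,0,0],[0,0,0],0.0]
    - [[0,0,0],[0,0,0],0.0]

```text
time: 21.05
eef_pos: [0.5576, -0.2788, 0.2338]
eef_rot: [[0.988, -0.153, -0.0], [-0.153, -0.988, 0.001], [-0.0, -0.001, -1.0]]
wrist_force: [-0.0, -0.6, -0.2]
gripper_width: 0.009
grip_force: 0.0
```

```bash
python3 - <<'E'
from h import *
np.set_printoptions(precision=4,suppress=True)
o=get_obs();print(jig(o["eef_pos"])*1000,o["wrist_force"])
f=grab_frame("wrist");t=grab_frame("top")
im=np.zeros((384,1024,3),np.uint8);im[:,:512]=f["color"];im[:,512:]=t["color"];cv2.imwrite("pics/w8.png",cv2.resize(im,(800,300)))
P=jig(cloud(f));m=(abs(P[...,1])<.009)&(P[...,2]>.04)&(P[...,2]<.09)&(P[...,0]>-.03)&(P[...,0]<.1);A=P[m]
for x in np.arange(-.03,.1,.02):
    B=A[(A[:,0]>=x)&(A[:,0]<x+.02)]
    if len(B):print(round(x,2),len(B),np.median(B[:,2]),B[:,0].max())
m=(abs(P[...,2]-.026)<.006)&(P[...,0]>.09)&(P[...,0]<.2)&(abs(P[...,1])<.05);print(P[m].min(0),P[m].max(0))
E
```

```text
[ 44.1282   0.2905 215.7736] [-0.0267 -0.5602 -0.1806]
-0.03 194 0.05225242832230976 -0.010050237303766005
-0.01 197 0.052505173082492196 0.009958266587612731
0.01 224 0.052369964650433205 0.02990864743023215
0.03 242 0.052355449180214376 0.049554842674203355
0.05 298 0.0533639470169736 0.06996457911891621
0.07 230 0.05340424729634261 0.08271636492764614
[ 0.09   -0.0328  0.0234] [0.1614 0.0307 0.0293]
```

View pics/w8.png

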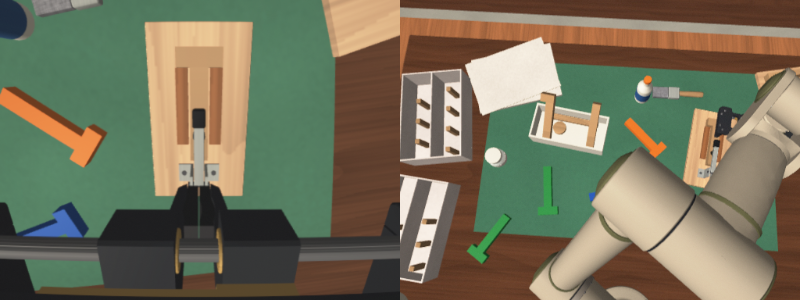

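The arm is level (52.4 mm above the plate along its length), the tee is seated against both rail ends, and the bin, bottle, jar and brush are undisturbed. Handing in.

```bash
python3 -c "
from cell import close_job
print(close_job())"
```

```text
the job is handed in; nothing more can be done
None
```

The T-piece lies flat in the jig with its crosspiece against both rail ends, the clamp is pressed down and left closed on its shaft, and the job was handed in after about 21 s of the 64 s allowed.

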